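# Open the push-and-turn discard tub and clear away the empty tubes

### The job

Open the white discard tub: its safety cap comes free only if you press it down hard and keep it pressed while you turn it anticlockwise; do not wrench it by force. Stand the cap the right way up on a clear bit of bench, then put the two empty tubes without caps that stand loose on the bench into the tub so that nothing sticks out of its mouth. Leave the three capped tubes, the carton, the tape roll and the bottle where they stand.

Things in the scene. Friction and masses are not known exactly. Their poses are not given: they have to be found in the camera images.
- cap_wing (a point): Middle of the wing grip on the grey push-and-turn cap. The wing stands on the cap's flat top, 74 mm long (x of this frame), 24 mm thick (y), 25 mm high (z); this point is 12 mm above the flat top. Locked, the cap gives 4 degrees either way and cannot be pulled off; do not wrench it. Pressed, it turns easily, anticlockwise seen from above: free from 46 degrees on, hard stop at 96; aim for 70.
- cap: The same cap, origin at the centre of its skirt's lower edge (48.5 mm below the wing point): ribbed shell 115 mm across, 36.5 mm high without the wing, 0.15 kg. Locked, its sprung liner holds it up with 8 N, and 1.2 N more per mm pressed: 5 mm down (14 N) its lugs leave their notches, 9.5 mm is the end. Hold it 6 to 8 mm down (16 N) through the turn; then it rises and lifts off.
- tub_mouth (a point): Centre of the rim of the white tub, 134 mm above the bench, z up. Mouth 87 mm wide inside, neck 96 mm outside (104 mm over its teeth). Inner floor 121 mm below the rim; the tub is 116 mm wide below its shoulder. It is clamped in a round grey holder, 148 mm wide at the bench, and cannot move. Cap locked on: flat top of the cap 17 mm, top of the wing 42 mm above the rim.
- open_a_mid (a point): Centre, half-way up, of an empty clear tube without a cap, standing on the bench: 29 mm across, 115 mm high, 14 g. To go into the tub.
- open_b_mid (a point): Centre, half-way up, of the other empty clear tube without a cap: 29 mm across, 115 mm high, 14 g. To go into the tub.
- capped_a_mid (a point): Centre, half-way up, of a capped tube, standing: 29 mm across, its screw cap 35 mm across and about 15 mm high, 117 mm high. Leave alone.
- capped_b_mid (a point): As capped_a: another capped tube, 118 mm high. Leave alone.
- capped_c_mid (a point): As capped_a: another capped tube, 119 mm high. Leave alone.
- carton: Opened white carton of tissue sheets, origin at the middle of its underside: 58 mm (its x) by 104 mm (its y, from -48 to +56), 135 mm high; above that its open flaps spread to 183 mm along its y and 164 mm high. Leave alone.
- tape: Roll of label tape lying flat, origin at the middle of its underside: 73 mm across, 19 mm high. Leave alone. Not listed, all fixed: a pipette and a marker pen lie along the front edge of the bench, nearer to the robot than x = 0.36; forceps and a flat box lie at the right beyond y = -0.28 and y = -0.21 (box, from x = 0.66 on); rack, dish, packet and bottles stand at the back beyond x = 0.73.
- bottle: Pale reagent bottle with a screw cap, standing, origin at the middle of its underside: 52 mm across, 86 mm high. Leave alone. (Also fixed and not listed: a machine 0.3 m and more high fills the right side beyond y = -0.35 from x = 0.42 on; keep the arm clear of it.)
- tub: The tub itself, with its holder: origin on the bench under its axis, z up, 134 mm below tub_mouth; while the cap is locked on, its x axis lies along the wing.

How it is judged:
By the outcome, as a careful person would: the job done as asked, in the order asked, and still so for the second after the job is handed in, with the robot touching nothing.
It also fails if it takes over 70 s, if anything falls off the work surface, if the arm or the gripper's body presses on something with over 40 N, if the wrist force passes 120 N, or if a joint passes its speed limit or range.

### The arm

A 7-joint arm with a two-finger parallel gripper is mounted at the origin on a cart in front of the work surface, level with it; the furniture and walls round the work are solid. World frame = base frame: x ahead of the robot, y to its left, z up, the work surface at z = 0. Lengths are in m, angles in rad, forces in N, time in s.
With the tool pointing down it reaches from about 0.425 to 1.025 m from the base axis. Payload 9.4 kg.
Tool frame: the origin (TCP) lies midway between the tips of the shut fingers; the grasp point (between the pads) lies 19 mm behind it; z points along the fingers, x is the direction in which the jaws open and shut, and the axes are right-handed (so a half turn about z gives the same grasp; the last joint's range is limited). The gripper opens to 93 mm and grips with 3 to 60 N. Pads are 15 mm wide; open, the fingers measure 128 mm over their backs; the gripper's body (75 mm by 188 mm) begins 65 mm behind the grasp point.
Start: joints at [1.098, 0.599, -0.003, 1.599, 0.002, 0.943, -0.08], TCP at [0.28, -0.669, 0.219] pointing down, gripper open.
Joint ranges: [-2.57, 2.57], [-0.35, 1.97], [-1.29, 1.29], [0.11, 2.56], [-1.05, 4.19], [0.11, 1.86], [-2.63, 2.63]. Speed limits (rad/s): [2.22, 2.22, 3.01, 3.01, 3.14, 3.14, 3.14].

### API

Orientations are given as a unit quaternion [x, y, z, w].
In Python, from station import observe, viewer, robot gives the robot as it stands. The module is installed in compiled form; this text tells all that it offers.
- The arm moves only by the shell command python3 -m inch 'ROWS' [FORCE]. ROWS is JSON, a list of rows, each a list of 3 entries, a list of its own where there are three numbers: the turn, a rotation vector about the tool's x, y, z in rad, then the shift along the tool's x, y, z in m, then the opening, from -1 (shut) to 1 (fully open), so that 0 is half open. A call has 1 to 8 rows; each row is the pose to reach, as a shift and turn from the pose measured when the call began, along the tool's axes at that moment; what a row does not reach only later rows make up. A row lasts 1/12 s, in which the tool goes at most 41.7 mm and 7.16 degrees, less where a joint would pass 70% of its speed; a pose out of reach is approached as far as the arm can. A call with a gripper value outside its range is refused whole. The fingers move at their own pace and stop on an object; FORCE is the grip in N (left out, the last holds). Time passes only in rows, so rows that repeat a pose let the fingers close. It gives the time, the measured TCP pose, the force and the opening at its end, in the units of the state.
- observe(): the state, without advancing time (a new reading comes with each control period).
- viewer.read_camera(name): name is "scene" or "side" or "wrist"; returns a dict with "pixels" (420x560x3 uint8, blue, green, red), "z_map" (420x560 float32, m along the optical axis (not along the pixel's ray), 0 where there is no reading), "fx", "fy", "cx", "cy" (pixels), "rvec" (rotation vector, rad) and "tvec" (3), from world to camera coordinates, as OpenCV has them. Camera axes: x right, y down, z forward; pixel columns grow to the right and rows downward; lengths in m; the calibration is good to about 2 mm. The wrist camera is an equidistant fisheye: a pixel r from the principal point sees the ray r / f radians off the axis. A picture is of the moment at which its call begins.
- robot.hand_in(): hands the job in, once; it reports no verdict.
Trained networks look in a picture, given as the dict that the camera call returned (one of the last four; its "shot" number tells which), for a name from the list of things; names that differ only in an ending like _2 or _b are one class to them, and where a whole thing is asked for, a point or a joint stands for the part that bears it (a point fixed in the world has none). Each returns a list of dicts, best first, with "p" (0 to 1); they miss things now and then, are a little off and sometimes report something else, mostly with a low value. They report only what shows in the picture. A call takes as long as a camera call.
- viewer.recognise(picture, query): "centre" ([x, y, z] in m, in world coordinates, good to about 4 mm: the middle of the surface that is visible of it).
- viewer.outline_of(picture, query): "pixels" (420x560 bool, what is visible of it).
- viewer.landmark_of(picture, query): "centre" ([x, y, z] in m, in world coordinates, good to about 4 mm: a listed point, or the origin of a listed thing).
The state is a dict: "t": time; "joint_positions": joint angles; "dq": joint speeds; "joint_efforts": joint torques, N m; "position": TCP position; "tool_rot": TCP orientation; "force": force on the tool from outside, world axes, zero at the start; "torque": the same for the moment, N m; "grip_width": finger opening in m.
Only numpy, scipy, OpenCV 4.12 (cv2) and the standard library are available. Lean on these libraries where they do the work, as an engineer would, in place of code of your own. Each camera call takes 0.05 s, during which the arm holds its last target.

## Working session

There is one attempt and no reset: what is moved stays moved. The work goes in short steps, Python scripts to look and compute and a shell command to move; the robot and the scene stay as the last step left them, time stands still between calls to the robot, and variables do not carry over. Pictures are saved under pics/ and viewed, and the job is handed in when it is done.

```bash
mkdir -p pics; ls
cat > look.py <<'E'
from station import observe, viewer, robot
import cv2,numpy as np
s=observe(); print(s['t'],s['position'],s['tool_rot'],s['force'],s['grip_width'])
for n in ("scene","side","wrist"):
    p=viewer.read_camera(n); cv2.imwrite(f"pics/a_{n}.png",p["pixels"])
    print(n,p["fx"],p["fy"],p["cx"],p["cy"],p["rvec"],p["tvec"])
    if n=="wrist": continue
    for q in ["cap_wing","cap","tub_mouth","open_a_mid","capped_a_mid","carton","tape","bottle","tub"]:
        try:
            print(q,[(np.round(r["centre"],3).tolist(),round(r["p"],2), np.round(r.get("rvec",[]),2)) for r in viewer.landmark_of(p,q)])
        except Exception as e: print(q,e)
E
python3 look.py
```

```text
pics
0.0 [ 0.27931031 -0.6685002   0.2177593 ] [ 8.32341065e-01 -5.54263225e-01 -7.01785664e-04 -3.69786448e-04] [-0.75231201  0.23674775 -0.46645998] 0.09267684646712639
scene 529.2624662377854 529.2624662377854 283.3471001059564 215.79468431858234 [ 1.50800447 -2.25801307  0.68480566] [0.28194288 0.44737242 0.95628322]
cap_wing [([0.61, -0.124, 0.162], 0.94, array([], dtype=float64))]
cap [([0.609, -0.121, 0.116], 0.76, array([], dtype=float64)), ([0.6, 0.344, 0.06], 0.74, array([], dtype=float64))]
tub_mouth []
open_a_mid [([0.53, 0.262, 0.056], 0.84, array([], dtype=float64)), ([0.428, 0.278, 0.059], 0.16, array([], dtype=float64))]
capped_a_mid [([0.507, 0.35, 0.057], 0.75, array([], dtype=float64)), ([0.425, 0.128, -0.004], 0.21, array([], dtype=float64))]
carton [([0.609, 0.102, -0.004], 0.96, array([], dtype=float64))]
tape [([0.436, -0.087, -0.005], 0.88, array([], dtype=float64)), ([0.63, 0.245, 0.06], 0.72, array([], dtype=float64))]
bottle [([0.426, 0.13, -0.002], 0.59, array([], dtype=float64))]
tub [([0.612, -0.128, 0.0], 0.95, array([], dtype=float64))]
side 534.028927
[... 188 characters left out ...]
, dtype=float64))]
cap [([0.611, -0.121, 0.118], 0.79, array([], dtype=float64))]
tub_mouth [([0.503, 0.348, 0.056], 0.74, array([], dtype=float64))]
open_a_mid [([0.532, 0.255, 0.058], 0.67, array([], dtype=float64))]
capped_a_mid [([0.504, 0.35, 0.057], 0.85, array([], dtype=float64))]
carton [([0.614, 0.105, 0.001], 0.56, array([], dtype=float64))]
tape [([0.44, -0.084, 0.002], 0.95, array([], dtype=float64))]
bottle [([0.421, 0.13, 0.004], 0.68, array([], dtype=float64))]
tub [([0.608, -0.119, -0.002], 0.97, array([], dtype=float64))]
wrist 325.19226210127806 325.19226210127806 279.656191326411 208.67372660669736 [-2.41752885  1.61093734  0.22339868] [-0.72522294 -0.03126805  0.39111759]
```

View pics/a_scene.png

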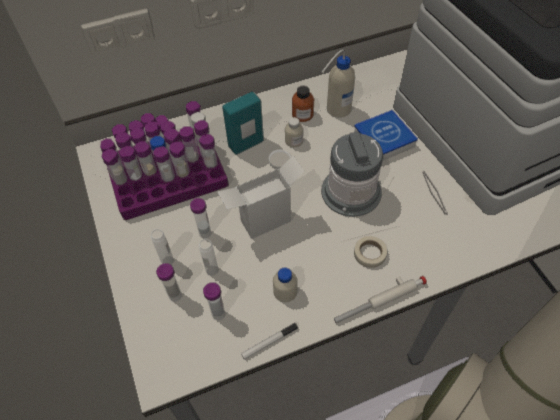

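View pics/a_side.png

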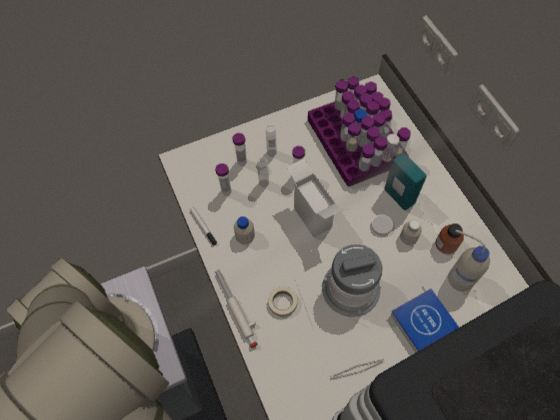

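View pics/a_wrist.png

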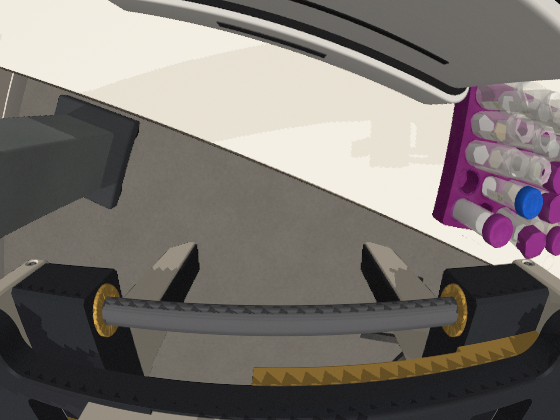

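The scene view shows the two open tubes at about (161,245) and (208,258), the capped ones at (200,215), (170,280) and (215,300), and the tub at (355,165) with its wing at about (358,148). Next I'll measure exact positions and the wing direction from depth.

```bash
cat > h.py <<'E'
from station import observe, viewer, robot
import cv2,numpy as np
from scipy.spatial.transform import Rotation as Ro
def cloud(p):
    z=p["z_map"]; v,u=np.mgrid[:420,:560]
    R=cv2.Rodrigues(np.array(p["rvec"],float))[0]; t=np.array(p["tvec"],float)
    c=np.stack([(u-p["cx"])/p["fx"]*z,(v-p["cy"])/p["fy"]*z,z],-1)
    w=(c-t)@R; w[z<=0]=np.nan
    return w
E
cat > m.py <<'E'
from h import *
W=[]
for n in ("scene","side"):
    p=viewer.read_camera(n); w=cloud(p); W.append(w.reshape(-1,3))
    for q in ["open_a_mid","capped_a_mid"]:
      for r in viewer.outline_of(p,q):
        m=r["pixels"]; a=w[m]; a=a[~np.isnan(a[:,0])]
        vs,us=np.nonzero(m)
        print(n,q,round(r["p"],2),"pix",us.mean().round(),vs.mean().round(),len(a),np.nanmedian(a,0).round(3),a[:,2].max().round(3) if len(a) else None)
    b=w.reshape(-1,3); k=(np.hypot(b[:,0]-.61,b[:,1]+.122)<.05)&(b[:,2]>.166)&(b[:,2]<.19)
    a=b[k]; k2=(a[:,2]>.170); a=a[k2]
    rect=cv2.minAreaRect((a[:,:2]*1000).astype(np.float32)); print("wing",rect,len(a),np.percentile(a[:,2],[5,50,95]),a.mean(0))
    c=np.cov(a[:,:2].T); e,v=np.linalg.eigh(c); print(v[:,1],np.degrees(np.arctan2(v[1,1],v[0,1])))
P=np.concatenate(W); P=P[~np.isnan(P[:,0])]
img=np.zeros((500,800,3),np.uint8) # 1px=1.25mm?  x up 0.3..0.8, y left .4..-.4
o=np.argsort(P[:,2]); P=P[o]
r=((0.8-P[:,0])*1000).astype(int); c=((0.45-P[:,1])*1000).astype(int)
k=(r>=0)&(r<500)&(c>=0)&(c<800)&(P[:,2]<.25)
col=cv2.applyColorMap(np.clip(P[:,2]*1200+20,0,255).astype(np.uint8)[:,None],cv2.COLORMAP_JET)[:,0]
for rr,cc,cl in zip(r[k],c[k],col[k]): cv2.circle(img,(int(cc),int(rr)),1,cl.tolist(),-1)
cv2.imwrite("pics/map.png",img)
E
python3 m.py
python3 - <<'E'
import cv2
a=cv2.imread('pics/a_scene.png')[180:340,90:300]; cv2.imwrite('pics/crop1.png',cv2.resize(a,None,fx=3.5,fy=3.5,interpolation=2))
E
```

```text
scene open_a_mid 0.59 pix 209.0 259.0 391 [0.525 0.258 0.062] 0.12
scene capped_a_mid 0.56 pix 169.0 281.0 591 [0.498 0.351 0.088] 0.121
wing ((611.5106201171875, -125.17912292480469), (25.119874954223633, 77.37796783447266), 79.8666763305664) 301 [0.17197111 0.17674852 0.17926907] [ 0.60900978 -0.12321721  0.17634473]
[-0.98403535  0.17797311] 169.7482785886245
side open_a_mid 0.71 pix 263.0 174.0 221 [0.532 0.247 0.064] 0.118
side capped_a_mid 0.7 pix 240.0 148.0 321 [0.505 0.342 0.084] 0.124
side capped_a_mid 0.27 pix 348.0 298.0 1226 [ 0.572 -0.167  0.03 ] 0.116
wing ((611.3645629882812, -125.46758270263672), (25.167619705200195, 73.23841094970703), 77.91527557373047) 321 [0.1712258  0.17544583 0.17892994] [ 0.61047098 -0.12585486  0.17533111]
[-0.98259819  0.18574392] 169.29549243275702
```

View pics/map.png

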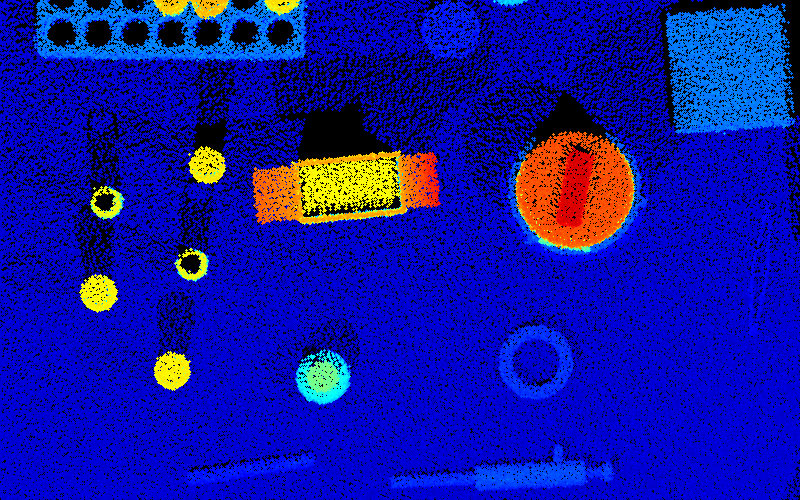

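View pics/crop1.png

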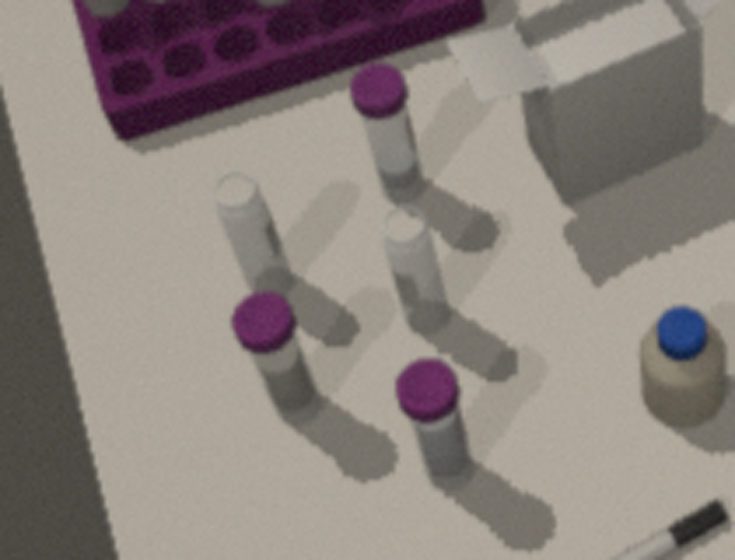

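The map gives these positions: open tubes at (0.598, 0.343) and (0.536, 0.258); capped tubes at (0.507, 0.352), (0.429, 0.278) and (0.635, 0.243). The wing is centred at (0.611, -0.125) with its long axis at about -11°. I'll put the cap down at (0.475, 0.02), between the bottle, tape and carton.

```bash
cat > goal.py <<'E'
import sys
from h import *
x,y,z,yaw=map(float,sys.argv[1:5])
s=observe(); p=np.array(s['position']); R=Ro.from_quat(s['tool_rot']).as_matrix()
a=np.radians(yaw); G=np.array([[np.cos(a),np.sin(a),0],[np.sin(a),-np.cos(a),0],[0,0,-1]])
rv=Ro.from_matrix(R.T@G).as_rotvec(); d=R.T@(np.array([x,y,z])-p)
print("now",p.round(4),"yaw",np.degrees(np.arctan2(R[1,0],R[0,0])).round(1),"j",np.round(s['joint_positions'],2),"F",np.round(s['force'],1),"w",round(s['grip_width'],4))
print("turn",rv.round(3),"shift",d.round(4),"rows",np.ceil(max(np.linalg.norm(rv)/.125,np.linalg.norm(d)/.0417)))
E
python3 goal.py .3 -.33 .27 -67.3
```

```text
now [ 0.2795 -0.6689  0.2186] yaw -67.3 j [ 1.1   0.6  -0.    1.6   0.    0.94 -0.08] F [-0.4  0.1  0.6] w 0.0933
turn [ 0.  0. -0.] shift [-0.3048 -0.1496 -0.0514] rows 9.0
```

```bash
python3 -m inch '[[[0,0,0],[-0.02,0,-0.04],1],[[0,0,0],[-0.06,-0.03,-0.05],1],[[0,0,0],[-0.1,-0.05,-0.05],1],[[0,0,0],[-0.14,-0.07,-0.05],1],[[0,0,0],[-0.18,-0.09,-0.05],1],[[0,0,0],[-0.22,-0.11,-0.05],1],[[0,0,0],[-0.26,-0.13,-0.05],1],[[0,0,0],[-0.3,-0.15,-0.05],1]]'; python3 goal.py .611 -.125 .25 -101
```

```text
t: 2.02
position: [0.3001, -0.3613, 0.2688]
tool_rot: [0.832, -0.554, 0.0, 0.0]
force: [1.2, -0.1, 0.5]
grip_width: 0.0931
now [ 0.3001 -0.3613  0.2688] yaw -67.3 j [ 0.81  0.23 -0.06  2.1   0.02  0.81 -0.44] F [ 1.2 -0.1  0.5] w 0.0931
turn [-0.    -0.001  0.588] shift [-0.0982 -0.378   0.0188] rows 10.0
```

```bash
python3 -m inch '[[[0,0,0.05],[-0.03,-0.03,0],1],[[0,0,0.1],[-0.06,-0.06,0],1],[[0,0,0.2],[-0.09,-0.09,0],1],[[0,0,0.3],[-0.1,-0.13,0],1],[[0,0,0.4],[-0.1,-0.17,0],1],[[0,0,0.5],[-0.1,-0.21,0],1],[[0,0,0.588],[-0.1,-0.25,0],1],[[0,0,0.588],[-0.1,-0.29,0],1]]'; python3 goal.py .611 -.125 .22 -101
```

```text
t: 2.68
position: [0.5287, -0.1568, 0.2692]
tool_rot: [-0.634, 0.773, -0.001, 0.0]
force: [1.7, -0.8, 0.9]
grip_width: 0.0932
now [ 0.5287 -0.1568  0.2692] yaw -101.3 j [ 0.25  0.33 -0.09  1.94  0.04  0.87 -1.63] F [ 1.7 -0.8  0.9] w 0.0932
turn [-0.001 -0.001 -0.006] shift [-0.0474 -0.0743  0.0492] rows 3.0
```

```bash
python3 -m inch '[[[0,0,0],[-0.02,-0.03,0.02],1],[[0,0,0],[-0.04,-0.06,0.04],1],[[0,0,0],[-0.0475,-0.0745,0.05],1],[[0,0,0],[-0.0475,-0.0745,0.05],1],[[0,0,0],[-0.0475,-0.0745,0.05],1]]'; python3 goal.py .611 -.125 .22 -101
python3 - <<'E'
from h import *
p=viewer.read_camera("wrist"); cv2.imwrite("pics/b_wrist.png",p["pixels"])
for n in ("scene","side"):
    p=viewer.read_camera(n); cv2.imwrite(f"pics/b_{n}.png",p["pixels"])
    print([(r["centre"],r["p"]) for r in viewer.landmark_of(p,"cap_wing")])
E
```

```text
t: 3.1
position: [0.6111, -0.1244, 0.2182]
tool_rot: [-0.634, 0.773, 0.0, -0.001]
force: [0.1, 0.1, 0.3]
grip_width: 0.0931
now [ 0.6111 -0.1244  0.2182] yaw -101.3 j [ 0.17  0.48 -0.09  1.84  0.06  0.83 -1.71] F [0.1 0.1 0.3] w 0.0931
turn [ 0.001 -0.001 -0.004] shift [ 0.0007  0.     -0.0018] rows 1.0
[([0.6113, -0.1231, 0.1639], 0.67)]
[([0.6118, -0.125, 0.1649], 0.65)]
```

View pics/b_wrist.png

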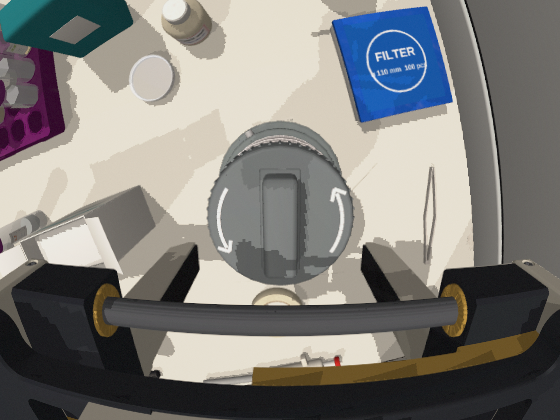

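View pics/b_side.png

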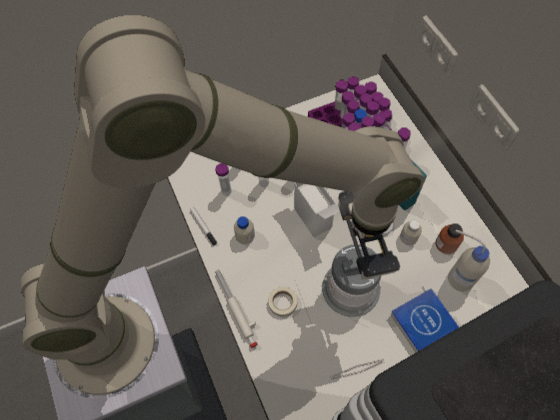

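The wrist view shows the wing upright at columns 262–300, centred between the fingers (centre column about 280). I'll descend and grip.

```bash
python3 -m inch '[[[0,0,0],[0,0,0.02],1],[[0,0,0],[0,0,0.04],1],[[0,0,0],[0,0,0.055],1],[[0,0,0],[0,0,0.063],1],[[0,0,0],[0,0,0.063],1],[[0,0,0],[0,0,0.063],1]]'; python3 goal.py .611 -.125 .153 -101
```

```text
t: 3.85
position: [0.6107, -0.1263, 0.158]
tool_rot: [-0.633, 0.774, -0.001, 0.001]
force: [0.3, -0.1, 0.5]
grip_width: 0.0931
now [ 0.6107 -0.1263  0.158 ] yaw -101.4 j [ 0.17  0.55 -0.08  1.89  0.07  0.7  -1.72] F [ 0.3 -0.1  0.5] w 0.0931
turn [-0.003 -0.001 -0.007] shift [-0.0013 -0.      0.005 ] rows 1.0
```

```bash
python3 -m inch '[[[0,0,0],[-0.001,0,0.004],0.5],[[0,0,0],[-0.001,0,0.004],0],[[0,0,0],[-0.001,0,0.004],-1],[[0,0,0],[-0.001,0,0.004],-1],[[0,0,0],[-0.001,0,0.004],-1],[[0,0,0],[-0.001,0,0.004],-1],[[0,0,0],[-0.001,0,0.004],-1],[[0,0,0],[-0.001,0,0.004],-1]]' 50; python3 goal.py .611 -.125 .153 -101
```

```text
t: 4.52
position: [0.6109, -0.1253, 0.154]
tool_rot: [-0.633, 0.774, -0.001, 0.001]
force: [0.0, -0.1, 0.0]
grip_width: 0.0441
now [ 0.6109 -0.1253  0.154 ] yaw -101.4 j [ 0.17  0.55 -0.08  1.9   0.07  0.69 -1.73] F [ 0.  -0.1  0. ] w 0.0441
turn [-0.003 -0.001 -0.008] shift [-0.0004 -0.      0.001 ] rows 1.0
```

```bash
python3 -m inch '[[[0,0,0],[0,0,0],-1],[[0,0,0],[0,0,0],-1],[[0,0,0],[0,0,0],-1],[[0,0,0],[0,0,0],-1],[[0,0,0],[0,0,0],-1],[[0,0,0],[0,0,0],-1]]' 50; python3 goal.py .611 -.125 .153 -101
```

```text
t: 5.02
position: [0.611, -0.1252, 0.154]
tool_rot: [-0.633, 0.774, -0.001, 0.001]
force: [-0.1, 1.0, -0.2]
grip_width: 0.0237
now [ 0.611  -0.1252  0.154 ] yaw -101.4 j [ 0.17  0.55 -0.08  1.9   0.07  0.69 -1.73] F [-0.1  1.  -0.2] w 0.0237
turn [-0.003 -0.001 -0.007] shift [-0.0002 -0.      0.001 ] rows 1.0
```

The grip holds at 23.7 mm, which matches the wing. Now I'll press in small steps.

```bash
python3 -m inch '[[[0,0,0],[0,0,0.002],-1],[[0,0,0],[0,0,0.004],-1],[[0,0,0],[0,0,0.006],-1],[[0,0,0],[0,0,0.006],-1],[[0,0,0],[0,0,0.006],-1]]' 60; python3 goal.py .611 -.125 .147 -101
```

```text
t: 5.43
position: [0.6111, -0.1252, 0.1491]
tool_rot: [-0.633, 0.774, -0.002, 0.001]
force: [-3.9, 1.1, 12.2]
grip_width: 0.024
now [ 0.6111 -0.1252  0.1491] yaw -101.4 j [ 0.16  0.56 -0.08  1.9   0.07  0.68 -1.73] F [-3.9  1.1 12.2] w 0.024
turn [-0.004 -0.001 -0.007] shift [-0.0002  0.0001  0.0021] rows 1.0
```

```bash
python3 -m inch '[[[0,0,0],[0,0,0.0025],-1],[[0,0,0],[0,0,0.005],-1],[[0,0,0],[0,0,0.005],-1],[[0,0,0],[0,0,0.005],-1]]' 60; python3 goal.py .611 -.125 .147 -101
```

```text
t: 5.77
position: [0.6112, -0.1252, 0.1456]
tool_rot: [-0.633, 0.774, -0.002, 0.001]
force: [-4.2, 2.2, 17.0]
grip_width: 0.0237
now [ 0.6112 -0.1252  0.1456] yaw -101.4 j [ 0.16  0.56 -0.08  1.9   0.07  0.67 -1.73] F [-4.2  2.2 17. ] w 0.0237
turn [-0.004 -0.001 -0.007] shift [-0.0002  0.0002 -0.0014] rows 1.0
```

17 N means about 7.5 mm down, inside the window. I'll start the turn: anticlockwise from above is negative about tool z.

```bash
python3 -m inch '[[[0,0,-0.05],[0,0,0.0014],-1],[[0,0,-0.12],[0,0,0.0014],-1],[[0,0,-0.2],[0,0,0.0014],-1],[[0,0,-0.2],[0,0,0.0014],-1]]' 60; python3 goal.py .611 -.125 .146 -31; python3 -c "
from station import observe; print(observe()['torque'])"
```

```text
t: 6.1
position: [0.6122, -0.1253, 0.1461]
tool_rot: [0.709, -0.705, 0.003, -0.002]
force: [-2.1, 1.5, 15.3]
grip_width: 0.0238
now [ 0.6122 -0.1253  0.1461] yaw -89.7 j [ 0.2   0.56 -0.14  1.9   0.12  0.68 -1.57] F [-2.1  1.5 15.3] w 0.0238
turn [-0.005 -0.005 -1.025] shift [-0.0003  0.0012  0.0001] rows 9.0
[ 0.4309678   0.66180456 -0.09069463]
```

It turned 11.7° with only 0.09 N m of torque, so it's unlocked. I'll keep the press on and continue.

```bash
python3 -m inch '[[[0,0,-0.1],[0,0,0.002],-1],[[0,0,-0.2],[0,0,0.002],-1],[[0,0,-0.3],[0,0,0.002],-1],[[0,0,-0.4],[0,0,0.002],-1],[[0,0,-0.5],[0,0,0.002],-1],[[0,0,-0.55],[0,0.001,0.002],-1],[[0,0,-0.55],[0,0.001,0.002],-1]]' 60; python3 goal.py .611 -.125 .146 -31; python3 -c "
from station import observe; print(observe()['torque'])"
```

```text
t: 6.68
position: [0.6126, -0.1252, 0.1461]
tool_rot: [0.874, -0.485, 0.005, -0.002]
force: [-0.7, 1.7, 16.0]
grip_width: 0.0237
now [ 0.6126 -0.1252  0.1461] yaw -58.1 j [ 0.31  0.58 -0.3   1.9   0.25  0.7  -1.15] F [-0.7  1.7 16. ] w 0.0237
turn [-0.006 -0.009 -0.473] shift [-0.001   0.0012  0.0001] rows 4.0
[ 0.51436846  0.56136683 -0.08777814]
```

```bash
python3 -m inch '[[[0,0,-0.1],[0,0,0.0018],-1],[[0,0,-0.2],[0,0,0.0018],-1],[[0,0,-0.3],[0,0,0.0018],-1],[[0,0,-0.4],[0,0.001,0.0018],-1],[[0,0,-0.47],[0,0.001,0.0018],-1],[[0,0,-0.47],[0,0.001,0.0018],-1]]' 60; python3 goal.py .611 -.125 .146 -31; python3 -c "
from station import observe; print(observe()['torque'])"
```

```text
t: 7.18
position: [0.6122, -0.1252, 0.146]
tool_rot: [0.964, -0.267, 0.006, -0.001]
force: [-3.5, 2.6, 16.8]
grip_width: 0.0238
now [ 0.6122 -0.1252  0.146 ] yaw -30.9 j [ 0.4   0.59 -0.43  1.89  0.36  0.72 -0.78] F [-3.5  2.6 16.8] w 0.0238
turn [-0.005 -0.011  0.001] shift [-0.0012  0.0004 -0.0001] rows 1.0
[ 0.7390992   1.1842095  -0.05376884]
```

Turned by 70.5°. Now I'll lift slowly.

```bash
python3 -m inch '[[[0,0,0],[0,0,-0.005],-1],[[-0.003,-0.006,0],[0,0,-0.012],-1],[[-0.005,-0.01,0],[0,0,-0.02],-1],[[-0.005,-0.01,0],[0,0,-0.03],-1],[[-0.005,-0.01,0],[0,0,-0.045],-1],[[-0.005,-0.01,0],[0,0,-0.06],-1],[[-0.005,-0.01,0],[0,0,-0.07],-1]]' 60; python3 goal.py .56 -.05 .22 -90
python3 - <<'E'
from h import *
p=viewer.read_camera("side"); cv2.imwrite("pics/c_side.png",p["pixels"])
p=viewer.read_camera("wrist"); cv2.imwrite("pics/c_wrist.png",p["pixels"])
E
```

```text
t: 7.77
position: [0.6116, -0.1253, 0.2174]
tool_rot: [0.964, -0.267, 0.001, 0.0]
force: [1.0, 0.6, -1.1]
grip_width: 0.0235
now [ 0.6116 -0.1253  0.2174] yaw -30.9 j [ 0.43  0.52 -0.47  1.82  0.3   0.87 -0.72] F [ 1.   0.6 -1.1] w 0.0235
turn [-1.000e-03 -2.000e-03  1.031e+00] shift [-0.083  -0.038  -0.0028] rows 9.0
```

View pics/c_side.png

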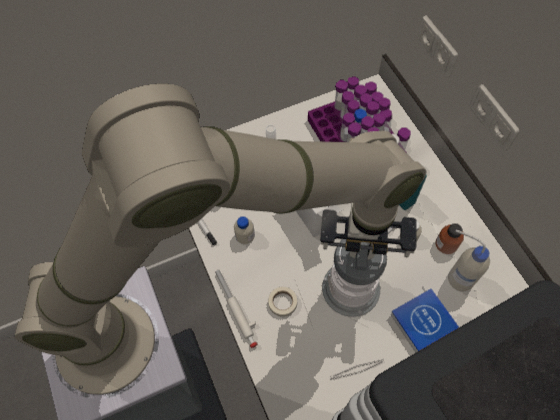

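View pics/c_wrist.png

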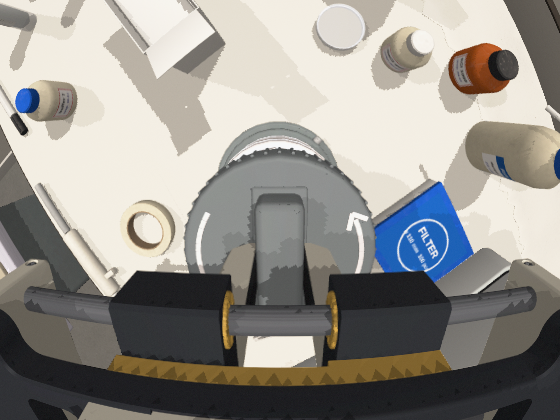

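The cap is off and held level. I'll carry it to (0.475, 0.02), turning the jaws to lie along y.

```bash
python3 -m inch '[[[0,0,0.1],[-0.03,-0.008,0],-1],[[0,0,0.2],[-0.06,-0.016,0],-1],[[0,0,0.3],[-0.09,-0.025,0],-1],[[0,0,0.4],[-0.12,-0.033,0],-1],[[0,0,0.5],[-0.15,-0.042,0],-1],[[0,0,0.6],[-0.175,-0.05,0],-1],[[0,0,0.7],[-0.192,-0.054,0],-1],[[0,0,0.8],[-0.192,-0.054,0],-1]]' 60; python3 goal.py .475 .02 .12 -90
```

```text
t: 8.53
position: [0.4722, 0.0222, 0.2166]
tool_rot: [0.783, -0.621, 0.001, -0.0]
force: [0.1, 0.5, -2.1]
grip_width: 0.0238
now [0.4722 0.0222 0.2166] yaw -76.8 j [ 0.08  0.32 -0.31  2.15  0.15  0.69 -1.68] F [ 0.1  0.5 -2.1] w 0.0238
turn [-0.001 -0.001  0.23 ] shift [ 0.0027 -0.0021  0.0966] rows 3.0
```

```bash
python3 -m inch '[[[0,0,0.1],[0.003,-0.002,0.03],-1],[[0,0,0.2],[0.003,-0.002,0.06],-1],[[0,0,0.23],[0.003,-0.002,0.09],-1],[[0,0,0.23],[0.003,-0.002,0.12],-1],[[0,0,0.23],[0.003,-0.002,0.145],-1],[[0,0,0.23],[0.003,-0.002,0.16],-1],[[0,0,0.23],[0.003,-0.002,0.165],-1],[[0,0,0.23],[0.003,-0.002,0.165],-1]]' 60; python3 goal.py .475 .02 .04 -90
```

```text
t: 9.2
position: [0.4742, 0.0197, 0.0502]
tool_rot: [0.707, -0.707, 0.0, 0.001]
force: [-0.1, 0.0, -0.9]
grip_width: 0.0233
now [0.4742 0.0197 0.0502] yaw -90.0 j [-0.08  0.6  -0.12  2.29  0.27  0.27 -2.  ] F [-0.1  0.  -0.9] w 0.0233
turn [ 0.001 -0.002  0.   ] shift [-0.0003 -0.0009  0.0102] rows 1.0
```

```bash
python3 -m inch '[[[0,0,0],[0,0,0.004],-1],[[0,0,0],[0,0,0.008],-1],[[0,0,0],[0,0,0.01],-1],[[0,0,0],[0,0,0.012],-1],[[0,0,0],[0,0,0.012],-1]]' 60; python3 goal.py .475 .02 .04 -90
```

```text
t: 9.62
position: [0.4745, 0.0196, 0.0394]
tool_rot: [-0.707, 0.707, -0.001, -0.0]
force: [-2.5, 0.2, 11.1]
grip_width: 0.0233
now [0.4745 0.0196 0.0394] yaw -90.0 j [-0.09  0.62 -0.11  2.3   0.27  0.23 -2.01] F [-2.5  0.2 11.1] w 0.0233
turn [-0.    -0.002 -0.   ] shift [-0.0004 -0.0005 -0.0006] rows 1.0
```

Bench contact at TCP z = 0.0394 with 11 N, as predicted. I'll release and rise.

```bash
python3 -m inch '[[[0,0,0],[0,0,-0.001],-0.2],[[0,0,0],[0,0,-0.001],0],[[0,0,0],[0,0,-0.001],0.3],[[0,0,0],[0,0,-0.002],0.3],[[0,0,0],[0,0,-0.02],0.3],[[0,0,0],[0,0,-0.06],0.3],[[0,0,0],[0,0,-0.1],0.3],[[0,0,0],[0,0,-0.14],0.3]]' 20; python3 goal.py .536 .258 .25 -90
```

```text
t: 10.28
position: [0.4736, 0.0198, 0.1807]
tool_rot: [0.707, -0.707, 0.0, 0.001]
force: [1.0, -0.6, 0.1]
grip_width: 0.0603
now [0.4736 0.0198 0.1807] yaw -90.0 j [ 0.03  0.37 -0.25  2.19  0.16  0.6  -1.91] F [ 1.  -0.6  0.1] w 0.0603
turn [ 0.002 -0.002  0.   ] shift [-0.238  -0.0624 -0.0697] rows 7.0
```

```bash
python3 -m inch '[[[0,0,-0.1],[0,0,-0.035],0.3],[[0,0,-0.2],[-0.035,-0.008,-0.06],0.3],[[0,0,-0.3],[-0.07,-0.016,-0.07],0.3],[[0,0,-0.4],[-0.11,-0.027,-0.07],0.3],[[0,0,-0.5],[-0.15,-0.038,-0.07],0.3],[[0,0,-0.6],[-0.19,-0.05,-0.07],0.3],[[0,0,-0.7],[-0.225,-0.058,-0.07],0.3],[[0,0,-0.8],[-0.238,-0.062,-0.07],0.3]]' 20; python3 goal.py .536 .258 .25 -45
cat > look2.py <<'E'
from h import *
import sys
t=sys.argv[1]; W=[]
for n in ("scene","side"):
    p=viewer.read_camera(n); cv2.imwrite(f"pics/{t}_{n}.png",p["pixels"]); W.append(cloud(p).reshape(-1,3))
p=viewer.read_camera("wrist"); cv2.imwrite(f"pics/{t}_wrist.png",p["pixels"])
P=np.concatenate(W); P=P[~np.isnan(P[:,0])]
P=P[np.argsort(P[:,2])]; img=np.zeros((500,800,3),np.uint8)
r=((0.8-P[:,0])*1000).astype(int); c=((0.45-P[:,1])*1000).astype(int)
k=(r>=0)&(r<500)&(c>=0)&(c<800)&(P[:,2]<.2)
col=cv2.applyColorMap(np.clip(P[:,2]*1200+20,0,255).astype(np.uint8)[:,None],cv2.COLORMAP_JET)[:,0]
for rr,cc,cl in zip(r[k],c[k],col[k]): cv2.circle(img,(int(cc),int(rr)),1,cl.tolist(),-1)
cv2.imwrite(f"pics/{t}_map.png",img)
E
python3 look2.py d
```

```text
t: 10.95
position: [0.5356, 0.2639, 0.2505]
tool_rot: [0.928, -0.371, -0.001, -0.001]
force: [1.0, 0.8, 0.8]
grip_width: 0.0605
now [0.5356 0.2639 0.2505] yaw -43.6 j [-0.2   0.45 -0.5   1.84  0.27  0.91 -1.59] F [1.  0.8 0.8] w 0.0605
turn [-0.001  0.002  0.024] shift [0.0043 0.004  0.0005] rows 1.0
```

View pics/d_wrist.png

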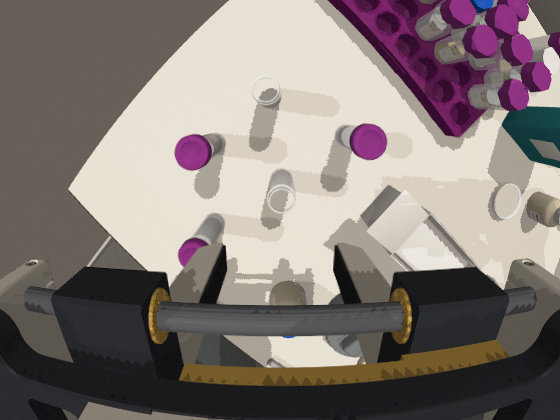

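View pics/d_map.png

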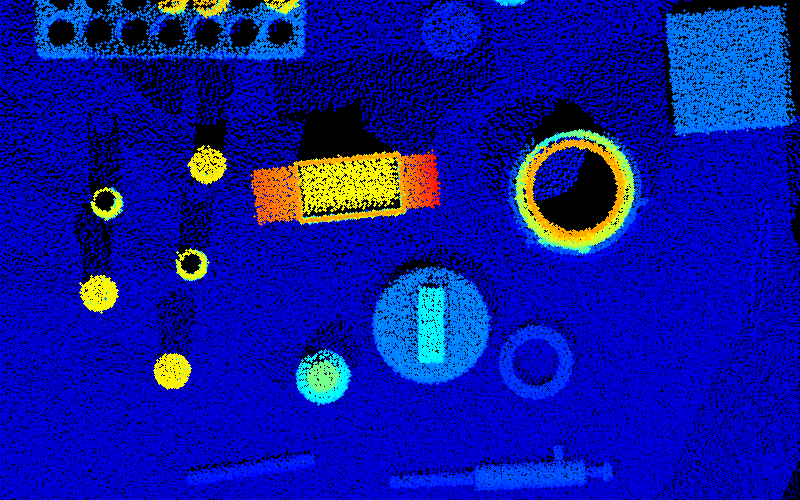

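View pics/d_scene.png

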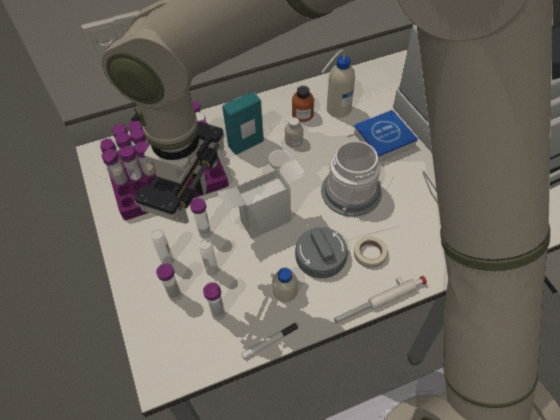

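The cap stands upright at (0.475, 0.018), clear of the tape and bottle, and the tub is open. Next I'll fit the rims of both tubes more exactly.

```bash
python3 - <<'E'
from h import *
W=[cloud(viewer.read_camera(n)).reshape(-1,3) for n in ("scene","side")]
for W1 in W+[np.concatenate(W)]:
  for x,y in ((.536,.258),(.598,.343),(.611,-.125)):
    h=(.134,.055) if y<0 else (.114,.024)
    k=(np.hypot(W1[:,0]-x,W1[:,1]-y)<h[1])&(abs(W1[:,2]-h[0])<.006); a=(W1[k,:2]*1000).astype(np.float32)
    if len(a)>5: print(len(a),cv2.minEnclosingCircle(a),W1[k,2].max(),a.mean(0))
E
python3 goal.py .536 .258 .25 -45
```

```text
64 ((536.2434692382812, 257.7624206542969), 14.089338302612305) 0.11893790177795768 [532.335   258.61084]
67 ((597.3217163085938, 343.64825439453125), 14.321551322937012) 0.11932032356378042 [595.0342  343.47156]
345 ((610.120361328125, -124.13215637207031), 52.06725311279297) 0.1399430930744076 [ 609.7441  -124.32131]
36 ((536.5980224609375, 258.4469299316406), 14.981928825378418) 0.11930295666820417 [535.109   255.94524]
17 ((591.8297119140625, 345.10260009765625), 12.940505981445312) 0.11829248179625083 [590.2431 342.2172]
282 ((610.9918212890625, -126.42162322998047), 51.381858825683594) 0.13927304466746127 [ 610.782  -126.4116]
100 ((536.5980224609375, 258.4469299316406), 14.981928825378418) 0.11930295666820417 [533.3336  257.65125]
84 ((597.06787109375, 343.3978271484375), 14.56950855255127) 0.11932032356378042 [594.0645  343.21768]
627 ((610.6233520507812, -125.30603790283203), 52.550682067871094) 0.1399430930744076 [ 610.211   -125.26141]
now [0.5354 0.2563 0.2499] yaw -44.4 j [-0.19  0.45 -0.5   1.85  0.27  0.91 -1.59] F [-0.3 -0.5 -0.6] w 0.0604
turn [ 0.004 -0.     0.011] shift [-0.0008 -0.0016 -0.0001] rows 1.0
```

The left carton flap (y up to 0.198, z up to 0.164) would be close to the gripper body at yaw -45. I'll use yaw +15, which is clear of the flap.

```bash
python3 -m inch '[[[0,0,-0.12],[0,-0.002,0],0.3],[[0,0,-0.24],[0,-0.002,0],0.3],[[0,0,-0.36],[0,-0.002,0],0.3],[[0,0,-0.48],[0,-0.002,0],0.3],[[0,0,-0.6],[0,-0.002,0],0.3],[[0,0,-0.72],[0,-0.002,0.01],0.3],[[0,0,-0.84],[0,-0.002,0.02],0.3],[[0,0,-0.96],[0,-0.002,0.04],0.3]]' 10; python3 goal.py .5365 .258 .082 15
```

```text
t: 11.87
position: [0.5377, 0.2559, 0.2112]
tool_rot: [0.996, 0.093, 0.0, 0.002]
force: [1.5, 0.2, -0.3]
grip_width: 0.0605
now [0.5377 0.2559 0.2112] yaw 10.7 j [-0.05  0.54 -0.73  1.88  0.46  0.89 -0.81] F [ 1.5  0.2 -0.3] w 0.0605
turn [ 0.003 -0.    -0.075] shift [-0.0008 -0.0027  0.1292] rows 4.0
```

```bash
python3 -m inch '[[[0,0,-0.07],[0,-0.002,0.02],0.3],[[0,0,-0.07],[0,-0.002,0.05],0.3],[[0,0,-0.07],[-0.001,-0.003,0.08],0.3],[[0,0,-0.07],[-0.001,-0.003,0.11],0.3],[[0,0,-0.07],[-0.001,-0.003,0.127],0.3],[[0,0,-0.07],[-0.001,-0.003,0.129],0.3],[[0,0,-0.07],[-0.001,-0.003,0.129],0.3]]' 10; python3 goal.py .5365 .258 .082 15
```

```text
t: 12.45
position: [0.5359, 0.2566, 0.0818]
tool_rot: [0.992, 0.127, -0.001, 0.002]
force: [0.5, -0.3, -0.3]
grip_width: 0.0604
now [0.5359 0.2566 0.0818] yaw 14.6 j [-0.14  0.7  -0.61  1.99  0.65  0.67 -0.92] F [ 0.5 -0.3 -0.3] w 0.0604
turn [ 0.005  0.002 -0.007] shift [ 0.001  -0.0012 -0.0002] rows 1.0
```

```bash
python3 -m inch '[[[0,0,0],[0.001,-0.001,0],0],[[0,0,0],[0.001,-0.001,0],-0.2],[[0,0,0],[0.001,-0.001,0],-1],[[0,0,0],[0.001,-0.001,0],-1],[[0,0,0],[0.001,-0.001,0],-1],[[0,0,0],[0.001,-0.001,0],-1],[[0,0,0],[0.001,-0.001,0],-1],[[0,0,0],[0.001,-0.001,0],-1]]' 8; python3 goal.py .5365 .258 .082 15
```

```text
t: 13.12
position: [0.5368, 0.2581, 0.0822]
tool_rot: [0.992, 0.127, -0.0, 0.002]
force: [-0.6, -0.8, 4.8]
grip_width: 0.0275
now [0.5368 0.2581 0.0822] yaw 14.6 j [-0.14  0.7  -0.61  1.98  0.65  0.67 -0.92] F [-0.6 -0.8  4.8] w 0.0275
turn [ 0.004  0.001 -0.007] shift [-0.0003 -0.      0.0002] rows 1.0
```

```bash
python3 -m inch '[[[0,0,0],[0,0,-0.01],-1],[[0,0,0],[0,0,-0.04],-1],[[0,0,0],[0,0,-0.08],-1],[[0,0,0],[0,0,-0.12],-1],[[0,0,0],[0,0,-0.155],-1],[[0,0,0],[0,0,-0.185],-1],[[0,0,0],[0,0,-0.2],-1],[[0,0,0],[0,0,-0.2],-1]]' 8; python3 goal.py .611 -.125 .28 -40
python3 - <<'E'
from h import *
p=viewer.read_camera("scene"); cv2.imwrite("pics/e_scene.png",p["pixels"])
E
```

```text
t: 13.78
position: [0.5376, 0.2602, 0.2866]
tool_rot: [0.992, 0.127, 0.003, 0.001]
force: [-0.1, 0.3, -0.9]
grip_width: 0.0278
now [0.5376 0.2602 0.2866] yaw 14.6 j [-0.    0.47 -0.79  1.79  0.39  1.04 -0.69] F [-0.1  0.3 -0.9] w 0.0278
turn [ 0.001 -0.006  0.953] shift [-0.0261  0.3913  0.0077] rows 10.0
```

View pics/e_scene.png

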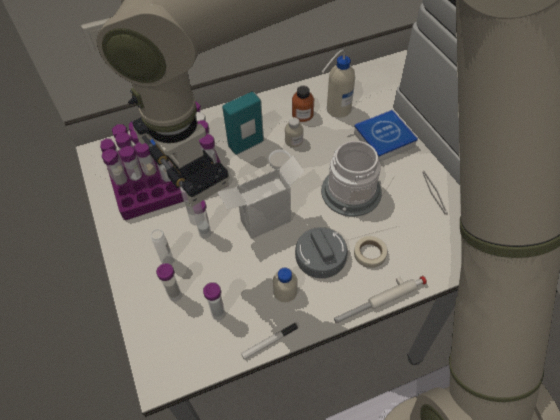

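Tube A has left its place and is held at 27.8 mm. I'll carry it to the tub with its bottom at about 0.2, above the flaps.

```bash
python3 -m inch '[[[0,0,0.08],[-0.004,0.04,0],-1],[[0,0,0.18],[-0.008,0.08,0],-1],[[0,0,0.28],[-0.012,0.12,0],-1],[[0,0,0.38],[-0.016,0.16,0],-1],[[0,0,0.48],[-0.02,0.2,0],-1],[[0,0,0.58],[-0.024,0.24,0],-1],[[0,0,0.68],[-0.028,0.28,0],-1],[[0,0,0.78],[-0.032,0.32,0],-1]]' 8; python3 goal.py .602 -.136 .26 -40
```

```text
t: 14.5
position: [0.5858, -0.0605, 0.2843]
tool_rot: [0.965, -0.262, 0.001, 0.001]
force: [0.3, 0.5, 0.3]
grip_width: 0.0278
now [ 0.5858 -0.0605  0.2843] yaw -30.4 j [ 0.41  0.42 -0.57  1.82  0.27  0.98 -0.8 ] F [0.3 0.5 0.3] w 0.0278
turn [ 0.002 -0.003  0.168] shift [0.0521 0.0569 0.0246] rows 2.0
```

```bash
python3 -m inch '[[[0,0,0.08],[0.025,0.027,0],-1],[[0,0,0.17],[0.045,0.05,0.01],-1],[[0,0,0.17],[0.052,0.057,0.02],-1],[[0,0,0.17],[0.052,0.057,0.025],-1],[[0,0,0.17],[0.052,0.057,0.025],-1]]' 8; python3 goal.py .602 -.136 .115 -40
python3 look2.py f
```

```text
t: 14.92
position: [0.6005, -0.1353, 0.2571]
tool_rot: [0.94, -0.342, -0.001, 0.001]
force: [0.1, 1.4, 0.8]
grip_width: 0.0276
now [ 0.6005 -0.1353  0.2571] yaw -40.0 j [ 0.47  0.47 -0.5   1.79  0.27  0.95 -0.84] F [0.1 1.4 0.8] w 0.0276
turn [ 0.003  0.001 -0.001] shift [ 0.0019 -0.0009  0.1421] rows 4.0
```

View pics/f_wrist.png

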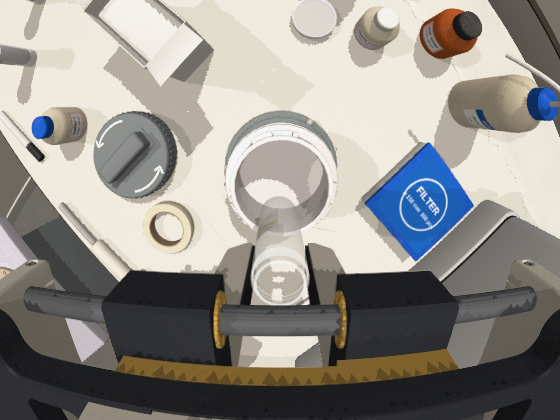

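View pics/f_scene.png

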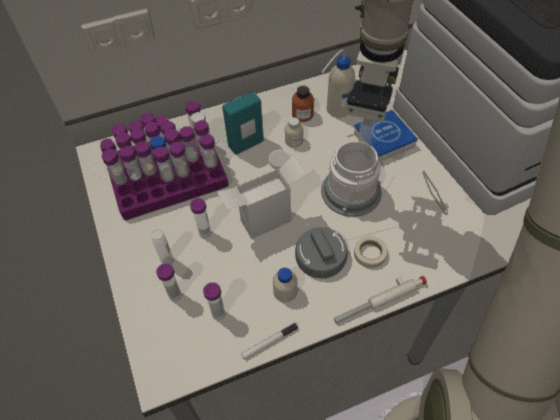

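The wrist view shows tube A held upright at (278,265) over the near side of the empty mouth (centre about (280,185)). Lowering it.

```bash
python3 -m inch '[[[0,0,0],[0.001,-0.001,0.02],-1],[[0,0,0],[0.001,-0.001,0.045],-1],[[0,0,0],[0.001,-0.001,0.07],-1],[[0,0,0],[0.001,-0.001,0.095],-1],[[0,0,0],[0.001,-0.001,0.12],-1],[[0,0,0],[0.001,-0.001,0.135],-1],[[0,0,0],[0.001,-0.001,0.137],-1]]' 8; python3 goal.py .602 -.136 .115 -40
```

```text
t: 15.65
position: [0.602, -0.1319, 0.1205]
tool_rot: [0.94, -0.34, -0.001, 0.001]
force: [-0.1, 0.1, -0.3]
grip_width: 0.0277
now [ 0.602  -0.1319  0.1205] yaw -39.7 j [ 0.4   0.62 -0.42  1.92  0.39  0.68 -0.95] F [-0.1  0.1 -0.3] w 0.0277
turn [0.003 0.002 0.005] shift [0.0026 0.0032 0.0055] rows 1.0
```

```bash
python3 -m inch '[[[0,0,0],[0.001,0.003,0.004],-1],[[0,0,0],[0.001,0.003,0.006],-0.2],[[0,0,0],[0.001,0.003,0.006],-0.2],[[0,0,0],[0.001,0.003,0.006],-0.2],[[0,0,0],[0.001,0.003,0],-0.2],[[0,0,0],[0.001,0.002,-0.03],-0.2],[[0,0,0],[0,0,-0.07],-0.2],[[0,0,0],[0,0,-0.11],-0.2]]' 8; python3 goal.py .58 .06 .28 -10; python3 look2.py g
```

```text
t: 16.32
position: [0.6019, -0.1311, 0.2323]
tool_rot: [0.941, -0.34, -0.002, 0.001]
force: [0.6, 0.4, -0.7]
grip_width: 0.0372
now [ 0.6019 -0.1311  0.2323] yaw -39.7 j [ 0.46  0.5  -0.49  1.82  0.29  0.9  -0.86] F [ 0.6  0.4 -0.7] w 0.0372
turn [ 0.002  0.003 -0.518] shift [-0.1391 -0.1329 -0.0476] rows 5.0
```

View pics/g_wrist.png

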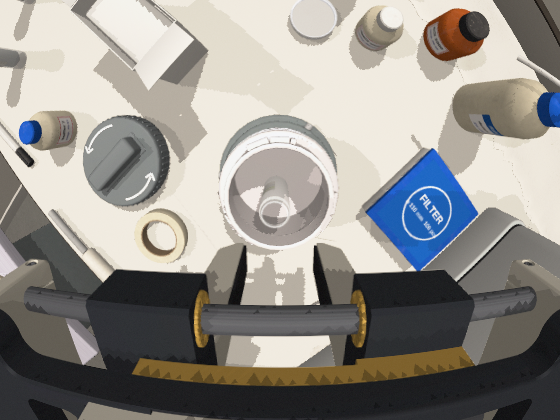

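View pics/g_side.png

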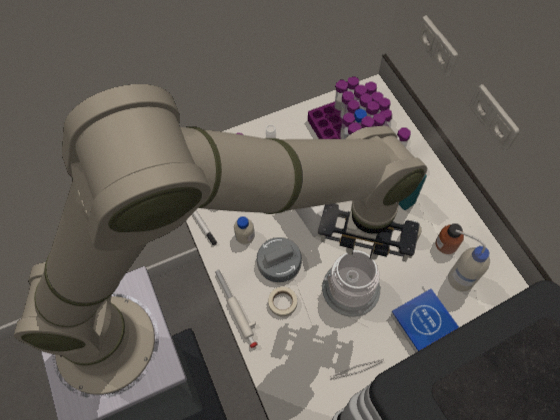

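Tube A stands upright inside the tub, with its rim at (275,210) in the mouth. Now tube B.

```bash
python3 goal.py .597 .3435 .27 15; python3 -m inch '[[[0,0,-0.05],[0,0,-0.035],0],[[0,0,-0.15],[-0.02,-0.025,-0.04],0.3],[[0,0,-0.25],[-0.045,-0.055,-0.04],0.3],[[0,0,-0.35],[-0.07,-0.085,-0.04],0.3],[[0,0,-0.45],[-0.096,-0.115,-0.04],0.3],[[0,0,-0.55],[-0.122,-0.146,-0.04],0.3],[[0,0,-0.65],[-0.148,-0.177,-0.04],0.3],[[0,0,-0.75],[-0.173,-0.207,-0.04],0.3]]' 10; python3 goal.py .597 .3435 .27 15
```

```text
now [ 0.6043 -0.1318  0.235 ] yaw -39.8 j [ 0.46  0.49 -0.49  1.82  0.29  0.9  -0.86] F [ 0.5 -1.3 -0.8] w 0.0371
turn [ 0.002 -0.005 -0.956] shift [-0.3094 -0.3608 -0.0363] rows 12.0
t: 17.13
position: [0.6028, 0.1397, 0.274]
tool_rot: [1.0, 0.03, 0.002, 0.001]
force: [1.1, -0.4, -0.6]
grip_width: 0.0604
now [0.6028 0.1397 0.274 ] yaw 3.5 j [ 0.17  0.5  -0.72  1.76  0.39  1.02 -0.64] F [ 1.1 -0.4 -0.6] w 0.0604
turn [ 0.003 -0.004 -0.201] shift [ 0.0066 -0.2037  0.0034] rows 5.0
```

```bash
python3 -m inch '[[[0,0,-0.05],[0.001,-0.04,0],0.3],[[0,0,-0.1],[0.003,-0.08,0],0.3],[[0,0,-0.15],[0.004,-0.12,0],0.3],[[0,0,-0.2],[0.005,-0.16,0],0.3],[[0,0,-0.2],[0.006,-0.195,0.01],0.3],[[0,0,-0.2],[0.0065,-0.2035,0.03],0.3],[[0,0,-0.2],[0.0065,-0.2035,0.05],0.3],[[0,0,-0.2],[0.0065,-0.2035,0.05],0.3]]' 10; python3 goal.py .597 .3435 .082 15
python3 - <<'E'
from h import *
p=viewer.read_camera("wrist"); cv2.imwrite("pics/i_wrist.png",p["pixels"])
E
```

```text
t: 17.8
position: [0.5951, 0.3426, 0.219]
tool_rot: [0.991, 0.131, -0.001, 0.003]
force: [0.1, -0.8, -0.5]
grip_width: 0.0601
now [0.5951 0.3426 0.219 ] yaw 15.1 j [-0.17  0.65 -0.72  1.66  0.49  1.03 -0.79] F [ 0.1 -0.8 -0.5] w 0.0601
turn [0.006 0.003 0.001] shift [ 0.0025 -0.0012  0.137 ] rows 4.0
```

View pics/i_wrist.png

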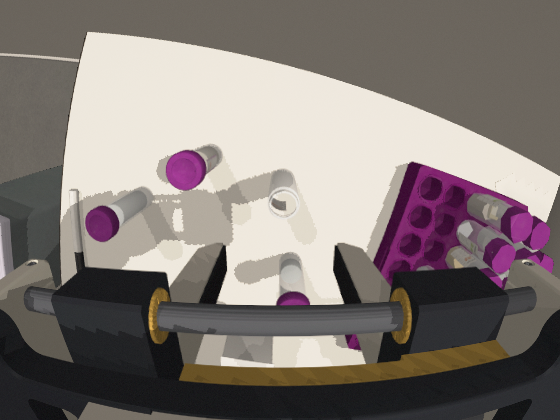

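The wrist view has tube B at (283,200), centred between the fingers. Descending.

```bash
python3 -m inch '[[[0,0,0],[0.002,-0.001,0.03],0.3],[[0,0,0],[0.002,-0.001,0.06],0.3],[[0.004,0,0],[0.002,-0.001,0.09],0.3],[[0.004,0,0],[0.002,-0.001,0.115],0.3],[[0.004,0,0],[0.002,-0.001,0.133],0.3],[[0.004,0,0],[0.002,-0.001,0.137],0.3],[[0.004,0,0],[0.002,-0.001,0.137],0.3]]' 10; python3 goal.py .597 .3435 .082 15
```

```text
t: 18.43
position: [0.598, 0.342, 0.0839]
tool_rot: [0.992, 0.13, -0.001, 0.001]
force: [0.4, -0.6, -0.1]
grip_width: 0.0607
now [0.598  0.342  0.0839] yaw 14.9 j [-0.22  0.79 -0.64  1.76  0.62  0.81 -0.89] F [ 0.4 -0.6 -0.1] w 0.0607
turn [ 0.002  0.002 -0.001] shift [-0.0006 -0.0017  0.0019] rows 1.0
```

```bash
python3 -m inch '[[[0,0,0],[-0.0005,-0.0015,0.002],0],[[0,0,0],[-0.0005,-0.0015,0.002],-0.2],[[0,0,0],[-0.0005,-0.0015,0.002],-1],[[0,0,0],[-0.0005,-0.0015,0.002],-1],[[0,0,0],[-0.0005,-0.0015,0.002],-1],[[0,0,0],[-0.0005,-0.0015,0.002],-1],[[0,0,0],[-0.0005,-0.0015,0.002],-1],[[0,0,0],[-0.0005,-0.0015,0.002],-1]]' 8; python3 -m inch '[[[0,0,0],[0,0,-0.01],-1],[[0,0,0],[0,0,-0.04],-1],[[0,0,0],[0,0,-0.08],-1],[[0,0,0],[0,0,-0.12],-1],[[0,0,0],[0,0,-0.155],-1],[[0,0,0],[0,0,-0.185],-1],[[0,0,0],[0,0,-0.2],-1],[[0,0,0],[0,0,-0.2],-1]]' 8; python3 goal.py .621 -.112 .28 -40
```

```text
t: 19.1
position: [0.5975, 0.3436, 0.0825]
tool_rot: [0.992, 0.13, -0.0, 0.001]
force: [0.1, -0.2, 4.4]
grip_width: 0.0277
t: 19.77
position: [0.5983, 0.3454, 0.2874]
tool_rot: [0.992, 0.13, 0.002, -0.0]
force: [-0.8, 0.5, -0.8]
grip_width: 0.028
now [0.5983 0.3454 0.2874] yaw 14.9 j [-0.15  0.59 -0.76  1.58  0.44  1.14 -0.74] F [-0.8  0.5 -0.8] w 0.028
turn [-0.002 -0.004  0.959] shift [-0.096   0.4478  0.0069] rows 11.0
```

```bash
python3 -m inch '[[[0,0,0.06],[-0.008,0.04,0],-1],[[0,0,0.16],[-0.017,0.08,0],-1],[[0,0,0.26],[-0.026,0.12,0],-1],[[0,0,0.36],[-0.034,0.16,0],-1],[[0,0,0.46],[-0.043,0.2,0],-1],[[0,0,0.56],[-0.051,0.24,0],-1],[[0,0,0.66],[-0.06,0.28,0],-1],[[0,0,0.76],[-0.069,0.32,0],-1]]' 8; python3 goal.py .6226 -.1112 .26 -40
```

```text
t: 20.43
position: [0.6132, 0.0162, 0.2862]
tool_rot: [0.968, -0.249, 0.001, -0.001]
force: [0.5, 0.2, -0.5]
grip_width: 0.0282
now [0.6132 0.0162 0.2862] yaw -28.9 j [ 0.28  0.45 -0.58  1.77  0.28  1.01 -0.91] F [ 0.5  0.2 -0.5] w 0.0282
turn [-0.003 -0.002  0.194] shift [0.0698 0.1071 0.0261] rows 4.0
```

```bash
python3 -m inch '[[[0,0,0.06],[0.022,0.034,0],-1],[[0,0,0.13],[0.044,0.068,0],-1],[[0,0,0.19],[0.062,0.095,0.01],-1],[[0,0,0.19],[0.07,0.107,0.02],-1],[[0,0,0.19],[0.07,0.107,0.025],-1],[[0,0,0.19],[0.07,0.107,0.025],-1],[[0,0,0.19],[0.07,0.107,0.025],-1]]' 8; python3 goal.py .6226 -.1112 .138 -40
python3 look2.py k
python3 - <<'E'
from h import *
for n in ("scene","side"):
    p=viewer.read_camera(n); w=cloud(p).reshape(-1,3)
    k=(np.hypot(w[:,0]-.611,w[:,1]+.125)<.04)&(w[:,2]>.11)&(w[:,2]<.135); print(n,k.sum(),cv2.minEnclosingCircle((w[k,:2]*1000).astype(np.float32)) if k.sum()>3 else '')
E
```

```text
t: 21.02
position: [0.6224, -0.1091, 0.2604]
tool_rot: [0.941, -0.339, 0.0, -0.002]
force: [-0.3, 0.1, -0.4]
grip_width: 0.028
now [ 0.6224 -0.1091  0.2604] yaw -39.6 j [ 0.43  0.49 -0.51  1.76  0.27  0.97 -0.88] F [-0.3  0.1 -0.4] w 0.028
turn [-0.003  0.001  0.007] shift [0.0015 0.0019 0.1224] rows 3.0
scene 107 ((598.8269653320312, -134.530029296875), 15.457963943481445)
side 81 ((599.456787109375, -133.44744873046875), 15.379791259765625)
```

View pics/k_wrist.png

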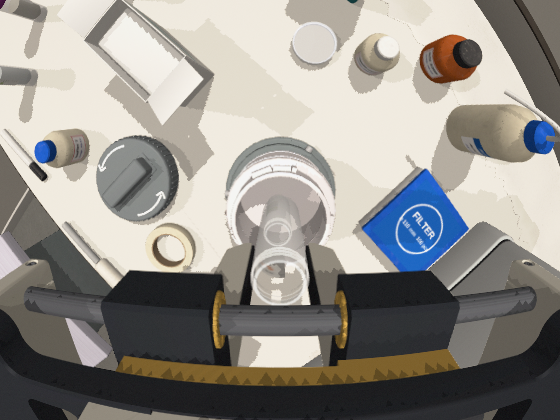

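Tube A stands at (0.599, -0.134). I'll lower B at (0.625, -0.109), which leaves about a 7 mm gap.

```bash
python3 -m inch '[[[0,0,0],[0.002,-0.002,0.01],-1],[[0,0,0],[0.002,-0.002,0.03],-1],[[0,0,0],[0.002,-0.002,0.055],-1],[[0,0,0],[0.002,-0.002,0.08],-1],[[0,0,0],[0.002,-0.002,0.105],-1],[[0,0,0],[0.002,-0.002,0.118],-1],[[0,0,0],[0.002,-0.002,0.12],-1],[[0,0,0],[0.002,-0.002,0.12],-1]]' 8; python3 goal.py .625 -.109 .138 -40
```

```text
t: 21.93
position: [0.6263, -0.109, 0.141]
tool_rot: [0.941, -0.339, 0.001, -0.001]
force: [0.6, 0.2, -0.0]
grip_width: 0.0283
now [ 0.6263 -0.109   0.141 ] yaw -39.6 j [ 0.38  0.62 -0.44  1.86  0.37  0.74 -0.97] F [ 0.6  0.2 -0. ] w 0.0283
turn [-0.003 -0.001  0.007] shift [-0.001   0.0008  0.003 ] rows 1.0
```

```bash
python3 -m inch '[[[0,0,0],[-0.001,0,0.002],-0.2],[[0,0,0],[-0.001,0,0.002],0],[[0,0,0],[-0.001,0,0.002],0],[[0,0,0],[-0.001,0,0.002],0],[[0,0,0],[-0.001,0,-0.01],0],[[0,0,0],[0,0,-0.05],0],[[0,0,0],[0,0,-0.09],0],[[0,0,0],[0,0,-0.13],0]]' 8; python3 goal.py .611 -.125 .26 -40; python3 look2.py l
python3 - <<'E'
from h import *
for n in ("scene","side"):
    p=viewer.read_camera(n); w=cloud(p).reshape(-1,3)
    k=(np.hypot(w[:,0]-.611,w[:,1]+.125)<.041)&(w[:,2]>.05)&(w[:,2]<.2); print(n,k.sum(),w[k,2].max())
E
```

```text
t: 22.6
position: [0.6255, -0.109, 0.2736]
tool_rot: [0.941, -0.339, 0.001, -0.001]
force: [1.1, 0.6, -0.1]
grip_width: 0.0465
now [ 0.6255 -0.109   0.2736] yaw -39.6 j [ 0.43  0.48 -0.51  1.73  0.27  1.   -0.87] F [ 1.1  0.6 -0.1] w 0.0465
turn [-0.003 -0.     0.007] shift [-0.001   0.0216  0.0136] rows 1.0
scene 293 0.13362867425659053
side 303 0.13245279434944895
```

View pics/l_wrist.png

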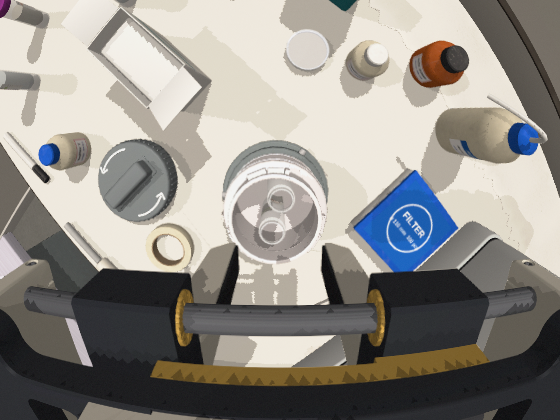

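View pics/l_side.png

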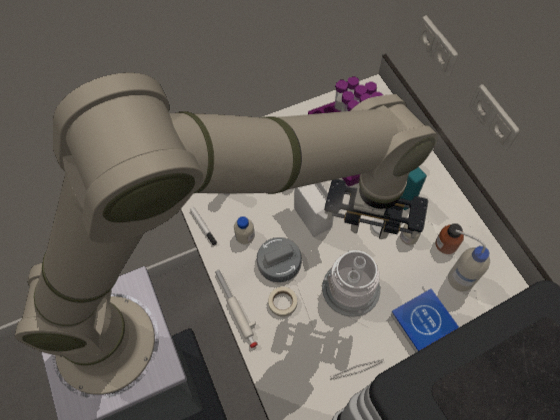

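View pics/l_map.png

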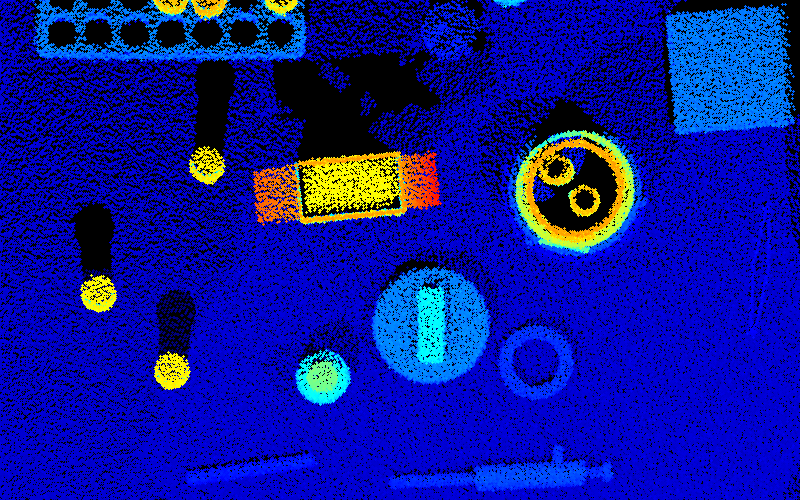

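Both tubes stand inside the tub, below the rim: nothing inside the mouth reads above z = 0.134. The capped tubes, carton, tape and bottle sit at the same map positions as at the start, and the gripper is empty and well clear.

```bash
python3 -m inch '[[[0,0,0],[0,0,-0.02],0],[[0,0,0],[0,0,-0.02],0],[[0,0,0],[0,0,-0.02],0]]'; python3 -c "
from station import robot,observe; print(robot.hand_in()); print(observe()['t'])"
```

```text
t: 23.1
position: [0.6255, -0.1095, 0.2913]
tool_rot: [0.941, -0.339, 0.001, -0.001]
force: [0.0, -0.1, -0.9]
grip_width: 0.0463
the job is handed in; nothing more can be done
None
the job is handed in; nothing more can be done
```

The tub is open, both empty tubes are inside it, and I handed the job in at about 23 s.

- **Cap:** I gripped the wing, pressed with 15–17 N (about 6–8 mm down) and turned it 70° anticlockwise. The measured turning moment stayed at about 0.1 N m or less. The cap then lifted off freely and now stands upright on the bench at about (0.475, 0.02).
- **Tubes:** Both stand upright in the tub. I released the second with the fingertips just above the rim, so it dropped about 45 mm inside.
- **Last checks:** The highest reading inside the mouth was z = 0.1336 m against the rim at 0.134 m. That margin is within the depth noise, since rim points themselves read up to 0.140, but both tubes look upright in the pictures and are 115 mm tall in a 121 mm deep tub.
- **Everything else:** The three capped tubes, carton, tape and bottle are where they were on the first map. The gripper was empty and about 15 cm above the tub. No check failed.

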